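# Strip a magazine feeder: clear the round workpiece, draw the feed slide level

### The job

Strip the magazine feeder for service: first move the round workpiece that lies in front of the feeder's mouth into the V-block so that it lies along the groove, then draw the feed slide straight and level out of its guide, without forcing it or letting it bind, until it is wholly clear of the mouth. Lay the slide flat in the grey tray with its handle up, set both parts down rather than drop them, and leave everything else on the bench where it is.

Things in the scene. Friction and masses are not known exactly. Their poses are not given: they have to be found in the camera images.
- guide: Magazine feeder's guide block, aluminium, fixed: 100 (x) x 90 (y), 34 high. Origin: centre of underside. Its channel runs along its x axis, open only at the -x end (mouth, x = -50, towards the robot), closed at x = +44. Channel floor z = 12, 53 wide, 14 high, roofed by two strips with a 37 wide slot between. An empty clear magazine shaft, 62 wide, stands on it, x = -10 to 50, up to z = 150.
- mouth (a point): Middle of the channel's mouth, on the channel floor, 12 mm above the bench. Axes as the guide's: the slide comes out along -x. Clear of the mouth, the slide's origin is more than 75 mm out from here.
- slide: Feed slide, loose in the channel (play 1.5 mm each side, 2 mm in height): aluminium tongue 150 (x) x 50 (y) x 12, with an upright black handle plate at its -x end, 14 thick (x), 44 wide (y), z = 12 to 72, centred at x = -68. Origin: centre of the underside. About 0.28 kg. It starts on the channel floor, in line with it, its origin 33 to 45 mm from the guide's on the mouth side.
- slide_grip (a point): Point of the slide's handle plate at mid thickness and width, 50 mm above the tongue's underside, 22 mm below the plate's top. Axes as the slide's: the plate is 14 mm thick along x.
- roller: Round workpiece: plain aluminium cylinder, 44 diameter, 90 long, about 0.18 kg. Origin: its centre; its y axis is the cylinder's axis (x and z turn as it rolls). It starts lying on the bench (centre 22 high) across the slide's way, about 195 mm from the guide's origin on the mouth side; it rolls if pushed.
- cradle: V-block, dark steel, fixed to the bench: 60 (x) x 70 (y) mm. Origin: centre of its underside. A 90 degree V groove runs along its y axis; groove bottom at z = 20, its inner slopes rise to z = 37 at x = +-17, outer top edges at x = +-23 at most. The round workpiece resting in it has its centre at x = 0, z = 51.
- tray: Open grey plastic tray, fixed to the bench: 220 (x) x 110 (y) x 25 high, walls 4, inner floor at z = 4. Origin: centre of its underside. The slide goes in with its length along the tray's x axis, either way round.
- valve: Bystander: grey and black valve, 60 x 40 x 48 mm, beside the slide's handle, at the guide's +y side. Origin at centre of underside.
- relay: Bystander: grey relay module, 60 x 26 x 52 mm, at the guide's -y side. Origin at centre of underside.
- estop: Bystander: yellow box with red mushroom button, 70 x 70 mm, 76 high, beside the V-block. Origin at centre of underside.
- screwdriver: Bystander: screwdriver 150 mm long, lying on the bench across the front (robot side) of the V-block. Origin at its underside.
- terminal: Bystander: light grey terminal block, 70 x 28 x 40 mm, beside the tray at its +y side. Origin at centre of underside.
- sensor: Bystander: black sensor housing, 50 x 26 x 36 mm, at the V-block's -y side. Origin at centre of underside.
Mind the look-alikes: they are no part of the job. Leave any yellow look-alike of the slide alone.

How it is judged:
By the outcome, as a careful person would: the job done as asked, in the order asked, and still so for the second after the job is handed in, with the robot touching nothing.
It also fails if it takes over 64 s, if anything falls off the work surface, if the arm or the gripper's body presses on something with over 40 N, if the wrist force passes 120 N, or if a joint passes its speed limit or range.

### The arm

A 7-joint arm with a two-finger parallel gripper is mounted at the origin on the work surface. World frame = base frame: x ahead of the robot, y to its left, z up, the work surface at z = 0. Lengths are in m, angles in rad, forces in N, time in s.
With the tool pointing down it reaches from about 0.425 to 0.95 m from the base axis. Payload 4.7 kg.
Tool frame: the origin (TCP) lies between the finger pads; the fingertips stand 25 mm ahead of it and the grasp point (between the pads) lies 6 mm ahead of it; x points along the fingers, z is the direction in which the jaws open and shut, and the axes are right-handed (so a half turn about x gives the same grasp; the last joint's range is limited). The gripper opens to 85 mm and grips with 20 to 120 N. Pads are 22 mm wide; open, the fingers measure 114 mm over their backs; the gripper's body (76 mm by 85 mm) begins 54 mm behind the grasp point. The pads swing forward as they close: fully open they stand 13 mm farther back than shut.
Start: joints at [1.195, 0.469, -0.049, 1.532, 0.024, 1.141, -0.082], TCP at [0.229, -0.635, 0.256] pointing down, gripper open.
Joint ranges: [-2.59, 2.59], [-0.33, 1.99], [-1.39, 1.29], [0.1, 2.45], [-1.04, 4.18], [0.21, 1.99], [-2.66, 2.66]. Speed limits (rad/s): [2.57, 2.57, 3.14, 3.14, 3.14, 3.14, 3.14].

### API

Orientations are given as a 3x3 rotation matrix whose columns are the frame's x, y, z axes.
In Python, from rig import * gives the robot as it stands. Calls block until the motion is done:
- movep(position, orientation): joint-space move of the TCP to a pose.
- move_l(position, attitude=None, feed=0.15, until_force=None): straight line of the TCP; attitude=None keeps the orientation; feed is the mean speed in m/s. With until_force (N) it stops when the force on the tool has changed by that much, and returns True; else False.
- move_joints(angles): joint-space move.
- command_gripper(opening, newtons=None): finger opening in m; newtons is the grip in N (None keeps the last); returns when the fingers have stopped.
- sleep(seconds).
- inverse_kinematics(position, orientation): joint angles nearest the present ones, or None.
- sense(): the state.
- camera(name): name is "side" or "top" or "wrist"; returns (picture, depth): 480x640x3 uint8, red, green, blue; 480x640 float32, m along the optical axis (not along the pixel's ray), 0 where there is no reading.
- camera_params(name): a dict with "K" (3x3 intrinsics, pixels), "dist" ([k1, k2, p1, p2, k3] as OpenCV has them; the pictures are not rectified), "position" and "rotation" of the camera in the world; the wrist camera has in their place "tool_from_camera" (4x4, takes a point from camera to tool coordinates, whose origin is the TCP and whose axes are the tool frame's). Camera axes: x right, y down, z forward; pixel columns grow to the right and rows downward; lengths in m; the calibration is good to about 2 mm. A picture is of the moment at which its call begins: read the wrist's pose just before it. camera_params takes no time and is no camera call.
A pose or a line that the arm cannot do raises Unreachable and nothing moves.
- finish_job(): hands the job in, once; it reports no verdict.
The state is a dict: "time_s": time; "joint_pos": joint angles; "qd": joint speeds; "joint_efforts": joint torques, N m; "position": TCP position; "tcp_rot": TCP orientation; "wrist_force": force on the tool from outside, world axes, zero at the start; "ft_torque": the same for the moment, N m; "finger_gap": finger opening in m.
Only numpy, scipy, OpenCV 4.12 (cv2) and the standard library are available. Lean on these libraries where they do the work, as an engineer would, in place of code of your own. Each camera call takes 0.05 s, during which the arm holds its last target.

## Working session

There is one attempt and no reset: what is moved stays moved. The work goes in short steps, each a Python script; the robot and the scene stay as the last script left them, time stands still between calls to the robot, and variables do not carry over. Pictures are saved under pics/ and viewed, and the job is handed in when it is done.

```bash
ls; mkdir -p pics
cat > h.py <<'E'
import numpy as np, cv2
from rig import *
def grab(n,tag):
    s=sense(); im,d=camera(n); cv2.imwrite(f'pics/{tag}.png',im[:,:,::-1]); np.savez(f'pics/{tag}.npz',im=im,d=d,p=s['position'],R=s['tcp_rot']); return im,d
def campose(n,p=None,R=None):
    c=camera_params(n)
    if n!='wrist': return np.array(c['K']),np.array(c['dist']),np.array(c['position']),np.array(c['rotation'])
    T=np.array(c['tool_from_camera']); R=np.array(R); return np.array(c['K']),np.array(c['dist']),np.array(p)+R@T[:3,3],R@T[:3,:3]
def ray(n,px,z,p=None,R=None):
    K,D,P,Rc=campose(n,p,R)
    u=cv2.undistortPoints(np.array(px,float).reshape(-1,1,2),K,D).reshape(-1,2)
    d=np.c_[u,np.ones(len(u))]@Rc.T
    return P+d*((z-P[2])/d[:,2])[:,None]
def cloud(n,d,p=None,R=None):
    K,D,P,Rc=campose(n,p,R)
    v,u=np.mgrid[0:480,0:640]; uu=cv2.undistortPoints(np.stack([u.ravel(),v.ravel()],1).astype(float).reshape(-1,1,2),K,D).reshape(-1,2)
    pts=np.c_[uu,np.ones(len(uu))]*d.reshape(-1,1)
    w=pts@Rc.T+P; w[d.ravel()==0]=np.nan
    return w.reshape(480,640,3)
E
python3 - <<'E'
from h import *
for n in ['top','side','wrist']:
    grab(n,n+'0')
    c=camera_params(n); print(n,{k:np.round(np.array(v),3).tolist() for k,v in c.items()})
s=sense(); print(s['time_s'],s['position'],s['tcp_rot'])
E
```

```text
pics
top {'K': [[557.605, 0.0, 321.231], [0.0, 557.605, 242.954], [0.0, 0.0, 1.0]], 'dist': [-0.048, 0.0, 0.0, 0.0, 0.0], 'position': [0.232, 0.01, 1.261], 'rotation': [[-0.009, -0.982, 0.189], [-1.0, 0.006, -0.017], [0.015, -0.189, -0.982]]}
side {'K': [[457.013, 0.0, 318.643], [0.0, 457.013, 241.184], [0.0, 0.0, 1.0]], 'dist': [0.031, 0.0, 0.0, 0.0, 0.0], 'position': [-0.064, 0.587, 0.794], 'rotation': [[-0.768, -0.431, 0.474], [-0.641, 0.522, -0.562], [-0.005, -0.736, -0.677]]}
wrist {'K': [[330.966, 0.0, 320.809], [0.0, 330.966, 240.716], [0.0, 0.0, 1.0]], 'dist': [-0.054, 0.0, 0.0, 0.0, 0.0], 'tool_from_camera': [[-0.0, -0.293, 0.956, -0.118], [-0.001, -0.956, -0.293, 0.075], [1.0, -0.001, 0.0, -0.0], [0.0, 0.0, 0.0, 1.0]]}
0.15 [ 0.22928156 -0.63444206  0.25549189] [[-5.71717910e-04  9.40452942e-01  3.39923428e-01]
 [ 1.37977077e-03  3.39923902e-01 -9.40451933e-01]
 [-9.99998885e-01 -6.86568052e-05 -1.49195006e-03]]
```

View pics/top0.png

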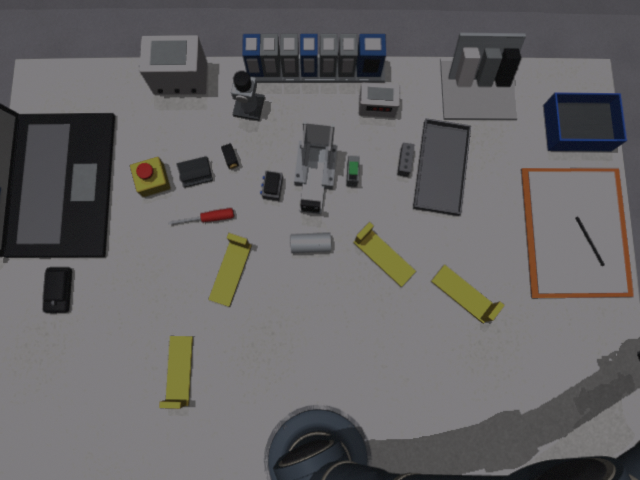

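View pics/side0.png

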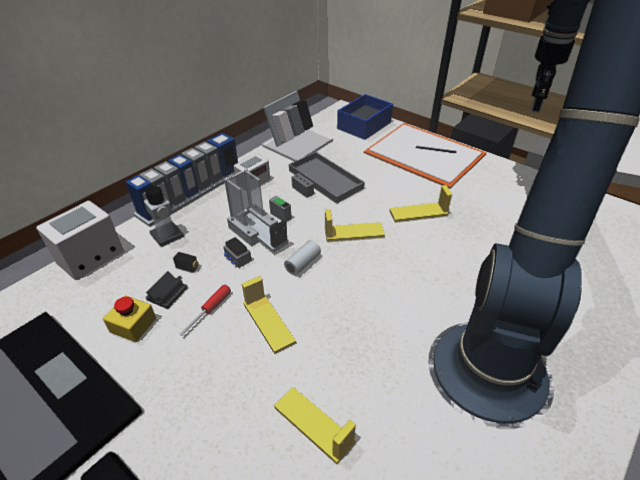

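View pics/wrist0.png

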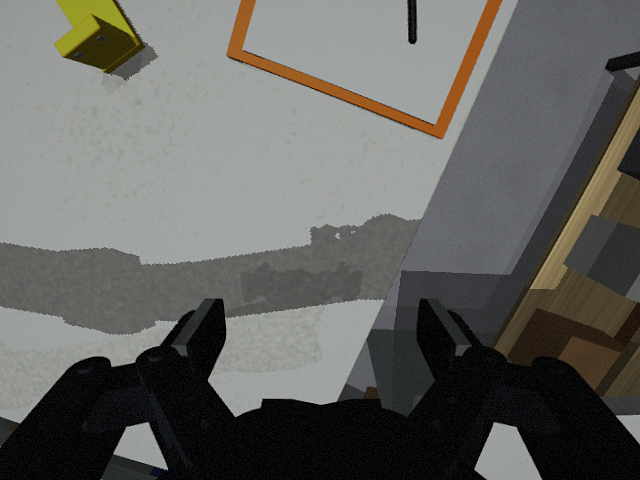

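Named from the top view: roller (311,242), guide (317,160) with the slide's black handle (313,200), V-block (195,171), grey tray (442,167). The four yellow slides and the blue box (585,122) are look-alikes. I'll confirm with one enlarged crop and the point clouds.

Run:
```python
from h import *
a=np.load('pics/top0.npz'); im=a['im'][110:270,135:475]
g=cv2.resize(im,(780,367),interpolation=cv2.INTER_CUBIC); g=np.clip(g.astype(float)*1.6,0,255).astype(np.uint8)
cv2.imwrite('pics/crop0.png',g[:,:,::-1])
W=cloud('top',a['d'])
for nm,(u,v) in dict(roller=(311,242),handle=(313,200),vb=(195,171),tray=(442,167),bench=(311,300),guideL=(301,165),sensor=(230,156),estop=(146,172)).items(): print(nm,W[v,u].round(4))
S=np.load('pics/side0.npz'); Ws=cloud('side',S['d']); print(Ws[257,302],Ws[350,400])
```

```text
roller [0.4687 0.012  0.0446]
handle [0.5544 0.0071 0.084 ]
vb [0.6419 0.2801 0.0235]
tray [ 0.6561 -0.2997  0.0044]
bench [0.3433 0.0127 0.0056]
guideL [0.6514 0.0341 0.0347]
sensor [0.6734 0.1978 0.0364]
estop [0.6232 0.3778 0.0755]
[0.45974571 0.02672953 0.03876277] [ 0.15569002  0.07173825 -0.00162314]
```

View pics/crop0.png

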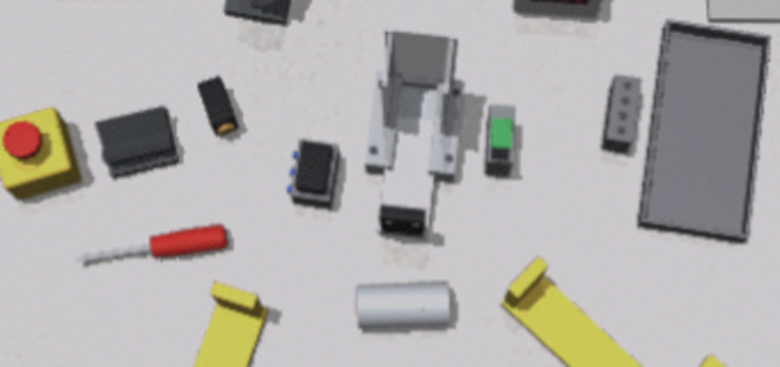

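Run:
```python
from h import *
R=np.array([[0,0,1.],[0,1,0],[-1,0,0]])
for nm,p in dict(rol=[.47,.012,.25],vb=[.63,.27,.28],tray=[.655,-.30,.35]).items():
    try:
        movep(p,R); sleep(.2); grab('wrist','w_'+nm); s=sense(); print(nm,s['time_s'],s['position'].round(4),s['joint_pos'].round(2))
    except Unreachable as e: print(nm,e)
```

```text
rol 2.85 [0.4701 0.0116 0.2499] [ 0.57  0.22 -0.78  1.98  0.18  1.02 -0.29]
vb 4.2667 [0.6303 0.2686 0.2804] [ 0.06  0.6  -0.84  1.44  0.45  1.3  -0.81]
tray 6.5833 [ 0.6553 -0.2992  0.35  ] [ 0.84  0.62 -0.83  1.25  0.44  1.46  0.06]
```

View pics/w_rol.png

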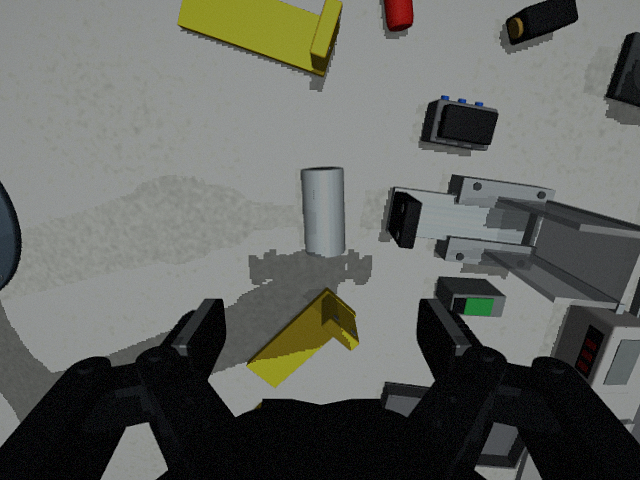

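View pics/w_vb.png

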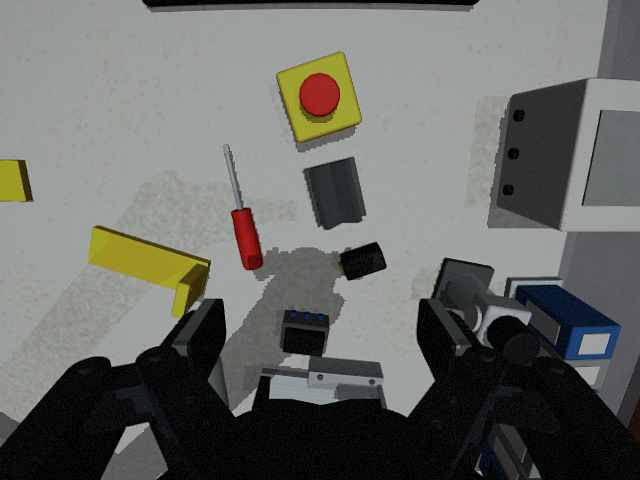

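View pics/w_tray.png

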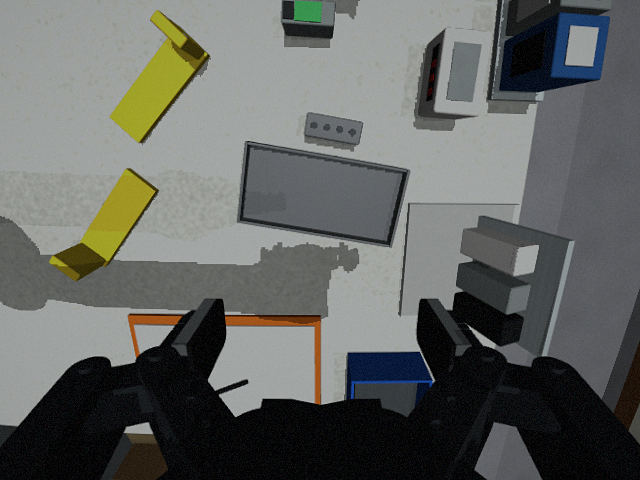

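```bash
cat > m.py <<'E'
from h import *
def load(t):
    a=np.load(f'pics/{t}.npz'); n='wrist' if t[0]=='w' else t.rstrip('0123456789')
    return n,a,cloud(n,a['d'],a['p'],a['R'])
def rect(W,box,z0,z1):
    m=(W[...,0]>box[0])&(W[...,0]<box[1])&(W[...,1]>box[2])&(W[...,1]<box[3])&(W[...,2]>z0)&(W[...,2]<z1)
    P=W[m]; r=cv2.minAreaRect((P[:,:2]*1000).astype(np.float32)); return P,r
E
python3 - <<'E'
from m import *
def bench(W,b):
    P,_=rect(W,b,-.02,.02); return np.nanmedian(P[:,2])
for t in ['w_rol','top0']:
    n,a,W=load(t)
    print(t,'bench',bench(W,(.33,.42,-.05,.08)))
    P,r=rect(W,(.40,.52,-.07,.09),.015,.06); print('roller',len(P),r,P[:,2].max())
    P,r=rect(W,(.53,.60,-.04,.06),.065,.095); print('handle',len(P),r,np.median(P[:,2]))
    P,r=rect(W,(.58,.68,-.06,.09),.029,.042); print('guide roof',len(P),r,np.median(P[:,2]))
for t in ['w_vb','top0']:
    n,a,W=load(t)
    print(t,'bench',bench(W,(.5,.56,.2,.4)))
    P,r=rect(W,(.58,.72,.22,.335),.012,.06); print('vb',len(P),r,P[:,2].max(),P[:,2].min())
for t in ['w_tray','top0']:
    n,a,W=load(t)
    P,r=rect(W,(.5,.8,-.40,-.225),.015,.028); print('tray',len(P),r,np.median(P[:,2]))
E
```

```text
w_rol bench 1.8554454358193917e-05
roller 3669 ((472.39154052734375, 14.228645324707031), (44.04075241088867, 90.84046936035156), 2.3084402084350586) 0.04583488829265231
handle 977 ((549.5983276367188, 13.798468589782715), (44.52296829223633, 14.58105754852295), 82.69204711914062) 0.08209960930568455
guide roof 3312 ((637.5966186523438, 23.553138732910156), (89.90679168701172, 150.7966766357422), 10.53610610961914) 0.03411609082425096
top0 bench 0.0009329164646575405
roller 761 ((471.95123291015625, 13.373817443847656), (42.58145523071289, 89.34037780761719), 2.2836101055145264) 0.05178413716593622
handle 158 ((549.178466796875, 13.38430404663086), (44.11798095703125, 15.434534072875977), 83.45034790039062) 0.0814728655704624
guide roof 706 ((630.1232299804688, 20.970523834228516), (98.94940185546875, 136.79818725585938), 0.42219504714012146) 0.03425596908313022
w_vb bench 0.00011836035180445847
vb 2894 ((652.5763549804688, 264.93109130859375), (62.717437744140625, 113.04725646972656), 17.545011520385742) 0.03892082203570468 0.012003210535889208
top0 bench 0.0006141108593694655
vb 713 ((649.1359252929688, 263.06573486328125), (62.62114715576172, 116.90219116210938), 21.3612060546875) 0.042181439529364706 0.0120129559634643
tray 1880 ((655.947021484375, -297.4974670410156), (109.96157836914062, 220.2235870361328), 80.29908752441406) 0.024397234416865837
tray 651 ((673.76318359375, -311.4501037597656), (135.17942810058594, 267.15521240234375), 80.11849212646484) 0.02330734022355241
```

Run:
```python
from m import *
n,a,W=load('w_vb')
m=((W[...,2]>.012)&(W[...,2]<.06)).astype(np.uint8)
k,l,st,c=cv2.connectedComponentsWithStats(m); i=l[193,335]; P=W[l==i]; print(len(P),cv2.minAreaRect((P[:,:2]*1000).astype(np.float32)))
c0=np.array(cv2.minAreaRect((P[:,:2]*1000).astype(np.float32))[0])/1000
# ridge tops & valley
for th in [.22,.26,.30,.34]: pass
best=None
for th in np.radians(np.arange(-5,30,.5)):
    u=(P[:,:2]-c0)@[np.cos(th),np.sin(th)]
    bins=np.digitize(u,np.arange(-.032,.032,.002)); v=sum(P[bins==b,2].var()*(bins==b).sum() for b in set(bins))
    if best is None or v<best[0]: best=(v,th)
th=best[1];print('groove x-axis yaw deg',np.degrees(th))
u=(P[:,:2]-c0)@[np.cos(th),np.sin(th)]; w=(P[:,:2]-c0)@[-np.sin(th),np.cos(th)]
print(w.min(),w.max(),u.min(),u.max())
for b in np.arange(-.032,.034,.004):
    q=P[(abs(u-b)<.002)&(abs(w)<.025)]; print(round(b,3),len(q),q[:,2].mean().round(4) if len(q) else '')
n,a,W=load('w_rol')
m=((W[...,2]>.029)&(W[...,2]<.042)&(W[...,0]>.585)&(W[...,0]<.69)).astype(np.uint8)
k,l,st,c=cv2.connectedComponentsWithStats(m)
for i in range(1,k):
    if st[i,4]>150:
        Q=W[l==i]; print(st[i],cv2.minAreaRect((Q[:,:2]*1000).astype(np.float32)))
# tongue top surface z~24
Q,r=rect(W,(.56,.60,-.02,.045),.02,.028); print('tongue',len(Q),r,np.median(Q[:,2]))
```

```text
2838 ((646.7274780273438, 283.9358215332031), (59.60395050048828, 70.39617919921875), 13.798128128051758)
groove x-axis yaw deg 13.5
-0.03526221797307124 0.035198274523203565 -0.029803334507657205 0.029927259100974747
-0.032 0 
-0.028 72 0.0126
-0.024 62 0.02
-0.02 151 0.0338
-0.016 167 0.0356
-0.012 160 0.0319
-0.008 161 0.028
-0.004 153 0.024
0.0 152 0.021
0.004 157 0.0241
0.008 162 0.0279
0.012 166 0.0319
0.016 170 0.0357
0.02 154 0.034
0.024 51 0.0211
0.028 56 0.0126
0.032 0 
[ 518    0   46   38 1217] ((673.0179443359375, 198.09671020507812), (41.23677444458008, 26.692110061645508), 19.83241844177246)
[442  99  56  14 199] ((612.8872680664062, 117.45536041259766), (7.895895481109619, 56.432830810546875), 83.35247802734375)
[438 138  51  13 295] ((609.8826293945312, 83.13345336914062), (5.608781814575195, 50.026268005371094), 82.51548767089844)
[ 456  177   80   35 1705] ((650.995849609375, 33.295379638671875), (27.245100021362305, 78.18566131591797), 83.615234375)
[ 443  236   84   32 1510] ((646.4349365234375, -30.248313903808594), (28.123676300048828, 85.58539581298828), 83.05746459960938)
[443 286  60  24 343] ((635.9711303710938, -73.85261535644531), (64.08914184570312, 23.566221237182617), 19.61517333984375)
tongue 1150 ((580.0558471679688, 10.146223068237305), (55.6851921081543, 39.833892822265625), 89.87100219726562) 0.02341600486948986
```

```bash
cat >> h.py <<'E'
def Rz(deg,flip=1):
    t=np.radians(deg); z=np.array([np.cos(t),np.sin(t),0])*flip; x=np.array([0,0,-1.]); return np.stack([x,np.cross(z,x),z],1)
def st(m=''):
    s=sense(); print(m,round(s['time_s'],2),s['position'].round(4),'F',s['wrist_force'].round(1),'gap',round(s['finger_gap'],4)); return s
E
python3 - <<'E'
from h import *
movep([.4724,.0142,.16],Rz(2.3)); command_gripper(.065,30)
st('above')
print(move_l([.4724,.0142,.036],feed=.12,until_force=8)); st('down')
command_gripper(0.03,40); st('grip')
move_l([.4724,.0142,.2],feed=.15); st('lift'); grab('side','side1'); grab('wrist','w_held')
E
```

```text
above 8.44 [0.4727 0.0141 0.1601] F [-0.3 -0.6 -0.7] gap 0.0652
False
down 9.62 [0.4729 0.0144 0.0365] F [-0.6 -0.2  0.2] gap 0.0645
grip 9.94 [0.4729 0.0142 0.0369] F [-0.9 -0.2  5.1] gap 0.0426
lift 11.18 [0.4717 0.014  0.1991] F [-0.9  0.1 -1.4] gap 0.0424
```

View pics/w_held.png

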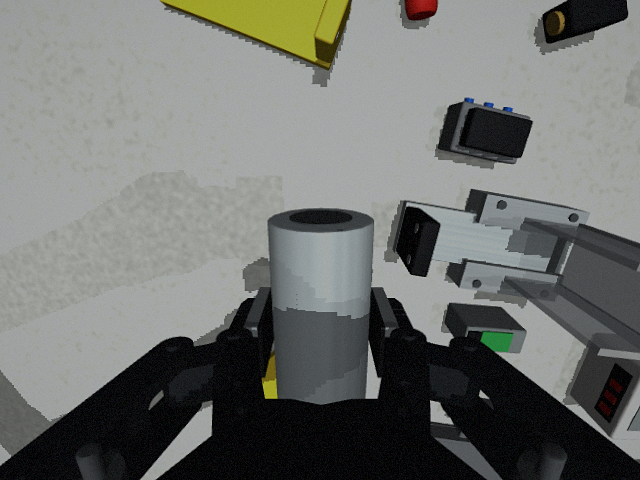

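Run:
```python
from m import *
n,a,W=load('w_held')
Q=W[215:300,300:345].reshape(-1,3); print('TCP',a['p'],'roller top z',np.nanmax(Q[:,2]),np.nanmedian(W[230:300,321,2]))
for r in range(212,310,12): print(r,W[r,321].round(4), W[r,285].round(4), W[r,358].round(4))
m=(W[...,2]>.17)&(W[...,1]>.035)&(W[...,1]<.075)&(abs(W[...,0]-.472)<.03)
P=W[m]; print(cv2.minAreaRect((P[:,:2]*1000).astype(np.float32)),len(P))
```

```text
TCP [0.47174468 0.01405086 0.19907997] roller top z 0.20790333739122843 0.20595731241516657
212 [0.4698 0.0591 0.1764] [0.4541 0.0583 0.1753] [0.4861 0.0592 0.1738]
224 [0.4698 0.0589 0.1967] [0.4562 0.058  0.1953] [0.484  0.0588 0.1941]
236 [0.4699 0.0573 0.2072] [0.4568 0.0549 0.2009] [0.4836 0.0557 0.2   ]
248 [0.4701 0.0524 0.2057] [0.457  0.0506 0.2019] [0.4839 0.0512 0.2003]
260 [0.4703 0.0482 0.2064] [0.4569 0.0457 0.2012] [0.4843 0.0462 0.1995]
272 [0.4705 0.0436 0.2064] [0.457  0.0408 0.2011] [0.4845 0.0419 0.201 ]
284 [0.4706 0.0388 0.2061] [0.4571 0.0362 0.2018] [0.485  0.0365 0.1999]
296 [0.4708 0.034  0.2063] [0.4571 0.0311 0.2016] [0.4853 0.0317 0.2006]
308 [0.471  0.0289 0.206 ] [0.4571 0.0258 0.2014] [0.4857 0.0264 0.2004]
((469.95989990234375, 47.23342514038086), (44.12469482421875, 25.01555633544922), 0.779043436050415) 8456
```

Run:
```python
from h import *
p=[.6467,.2839]
movep([p[0],p[1],.2],Rz(13.7)); st('above')
move_l([p[0],p[1],.085],feed=.12); st('near')
print(move_l([p[0],p[1],.062],feed=.03,until_force=5)); s=st('touch')
grab('wrist','w_vt'); grab('side','side2')
```

```text
above 12.5 [0.6471 0.2821 0.1998] F [ 0.5  0.4 -0.3] gap 0.0431
near 13.61 [0.6472 0.2845 0.0861] F [ 0.9  1.2 -1.5] gap 0.0428
True
touch 14.22 [0.6471 0.2839 0.0661] F [1.7 1.  2.2] gap 0.0425
```

View pics/side2.png

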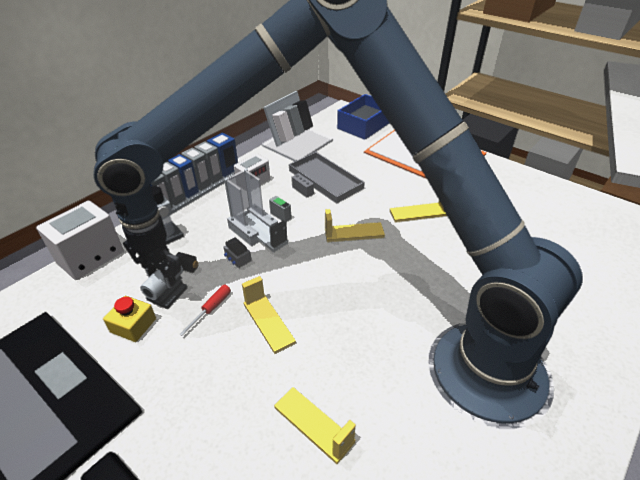

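View pics/w_vt.png

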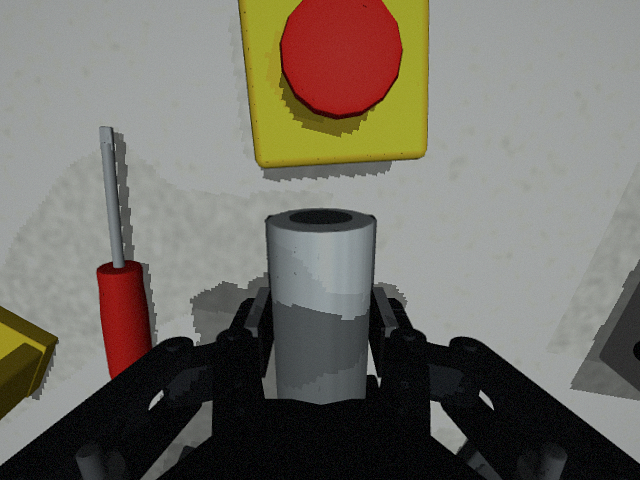

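```bash
python3 - <<'E'
from h import *
p=[.6467,.2839]
command_gripper(.062,40); st('rel')
move_l([p[0],p[1],.2],feed=.15); sleep(.1); grab('wrist','w_vdone')
movep([.53,-.03,.26],Rz(-6.8)); sleep(.2); grab('wrist','w_g'); st()
E
python3 - <<'E'
from m import *
n,a,W=load('w_vdone')
m=((W[...,2]>.058)&(W[...,2]<.08)&(abs(W[...,0]-.647)<.05)&(abs(W[...,1]-.29)<.05)); P=W[m]
print('roller',cv2.minAreaRect((P[:,:2]*1000).astype(np.float32)),P[:,2].max())
n,a,W=load('w_g')
P,r=rect(W,(.53,.60,-.04,.06),.065,.095); print('handle',len(P),r,np.median(P[:,2]))
m=((W[...,2]>.029)&(W[...,2]<.042)&(W[...,0]>.585)&(W[...,0]<.69)).astype(np.uint8)
k,l,st_,c=cv2.connectedComponentsWithStats(m)
for i in range(1,k):
    if st_[i,4]>150:
        Q=W[l==i]; print(st_[i],cv2.minAreaRect((Q[:,:2]*1000).astype(np.float32)),np.median(Q[:,2]))
m=((W[...,2]>.019)&(W[...,2]<.028)&(W[...,0]>.56)&(W[...,0]<.60)&(W[...,1]>-.025)&(W[...,1]<.045))
Q=W[m]; r=[]
for x in np.arange(.565,.592,.003):
    q=Q[abs(Q[:,0]-x)<.002]; r.append([x,q[:,1].min(),q[:,1].max()]); 
r=np.array(r); print(r.round(4)); print(np.degrees(np.arctan(np.polyfit(r[:,0],r[:,1],1)[0])),np.degrees(np.arctan(np.polyfit(r[:,0],r[:,2],1)[0])))
E
```

```text
rel 14.64 [0.6457 0.2828 0.0648] F [-0.1 -0.1  0.6] gap 0.0618
 17.38 [ 0.5303 -0.029   0.2599] F [ 0.9 -0.4  0.3] gap 0.0619
roller ((646.6529541015625, 283.9418640136719), (41.47719955444336, 90.10565948486328), 13.695137977600098) 0.07505049129219557
handle 794 ((549.4832153320312, 13.478287696838379), (43.293548583984375, 14.01923656463623), 83.03486633300781) 0.08234167505829373
[360  48  59  48 565] ((610.5098876953125, 101.23953247070312), (40.39259719848633, 56.486572265625), 81.81555938720703) 0.03390669335340424
[ 394  126   79   29 1914] ((651.9812622070312, 33.003971099853516), (26.409088134765625, 79.18478393554688), 83.1213150024414) 0.03412141627124929
[ 390  189   84   26 1532] ((646.875, -29.710187911987305), (27.047672271728516, 84.91062927246094), 82.9904556274414) 0.03404356878973458
[398 238  57  28 262] ((636.1221923828125, -73.32438659667969), (63.68732833862305, 22.677282333374023), 18.42292022705078) 0.0359361384234429
[446 333  25  17 220] ((676.3743896484375, -204.07562255859375), (15.587925910949707, 29.96596908569336), 77.91173553466797) 0.03941615170678059
[[ 0.565  -0.0127  0.0368]
 [ 0.568  -0.0132  0.0364]
 [ 0.571  -0.0133  0.0361]
 [ 0.574  -0.0138  0.0357]
 [ 0.577  -0.0142  0.0345]
 [ 0.58   -0.0144  0.0341]
 [ 0.583  -0.0148  0.0337]
 [ 0.586  -0.015   0.0333]
 [ 0.589  -0.0154  0.033 ]
 [ 0.592  -0.0158  0.0327]]
-6.375489454462915 -9.236885170294059
```

View pics/w_vdone.png

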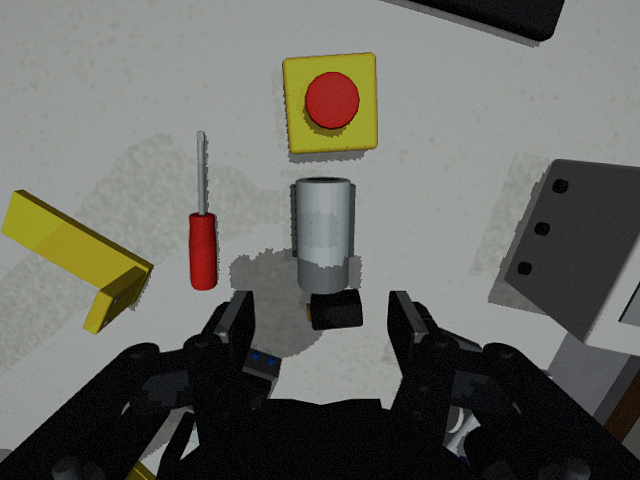

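View pics/w_g.png

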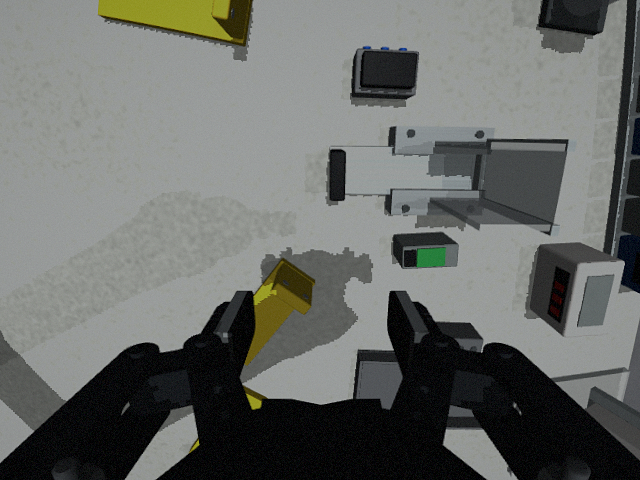

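Run:
```python
from h import *
Y=-6.95; c=np.array([.5495,.0136])
movep([*c,.15],Rz(Y)); command_gripper(.045,80); 
print(move_l([*c,.068],Rz(Y),feed=.08,until_force=8)); sleep(.1); st('down')
grab('wrist','w_hd')
command_gripper(0.0,80); sleep(.1); st('grip'); grab('wrist','w_hg')
```

```text
False
down 19.51 [0.5499 0.0136 0.0686] F [0.6 0.4 0.3] gap 0.0449
grip 20.04 [0.5502 0.0137 0.0691] F [-2.1 -0.2  6.1] gap 0.0132
```

View pics/w_hg.png

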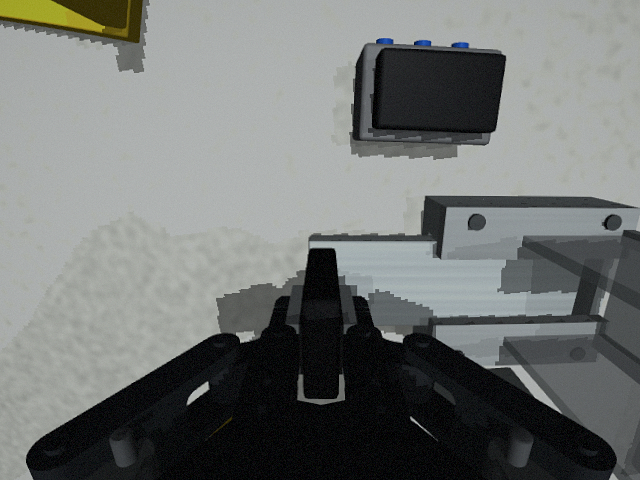

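Run:
```python
from h import *
Y=-6.95; c=np.array([.5495,.0136]); d=np.array([-np.cos(np.radians(Y)),-np.sin(np.radians(Y))])
for z in (.0686,.0692):
    move_l([*c,z],feed=.02); sleep(.1); s=st('z%.4f'%z)
    if s['wrist_force'][2]<0: break
for k in (.01,.03):
    print(move_l([*(c+d*k),z],feed=.04,until_force=10)); s=st(k); print(s['ft_torque'].round(2))
grab('wrist','w_p1')
```

```text
z0.0686 20.44 [0.5501 0.0137 0.0691] F [-0.9 -0.7  5.6] gap 0.0134
z0.0692 20.79 [0.5498 0.0136 0.0692] F [ 1.9 -0.2  1.6] gap 0.0132
False
0.01 21.19 [0.5386 0.0151 0.0692] F [-1.3  0.9  3.8] gap 0.0132
[ 0.03 -0.04  0.05]
False
0.03 21.84 [0.5185 0.0173 0.0691] F [-2.6 -0.1  4.1] gap 0.0133
[0.03 0.33 0.07]
```

Run:
```python
from h import *
Y=-6.95; c=np.array([.5495,.0136]); d=np.array([-np.cos(np.radians(Y)),-np.sin(np.radians(Y))])
for k in (.05,.075,.106):
    print(move_l([*(c+d*k),.0697],feed=.05,until_force=12)); s=st(k); print(s['ft_torque'].round(2))
sleep(.1); grab('wrist','w_p2'); grab('top','top2'); grab('side','side3'); st()
```

```text
False
0.05 22.44 [0.4994 0.0195 0.0695] F [ 0.9 -0.2 -2.5] gap 0.0127
[-0.03  0.14 -0.03]
False
0.075 23.09 [0.4753 0.0226 0.0699] F [-0.4 -0.9 -2.7] gap 0.0128
[0.01 0.17 0.02]
False
0.106 23.86 [0.4446 0.0264 0.0698] F [ 0.4  0.1 -3.5] gap 0.0131
[ 0.02  0.16 -0.01]
 24.11 [0.4445 0.0264 0.0697] F [-0.3 -0.5 -3.4] gap 0.013
```

View pics/w_p2.png

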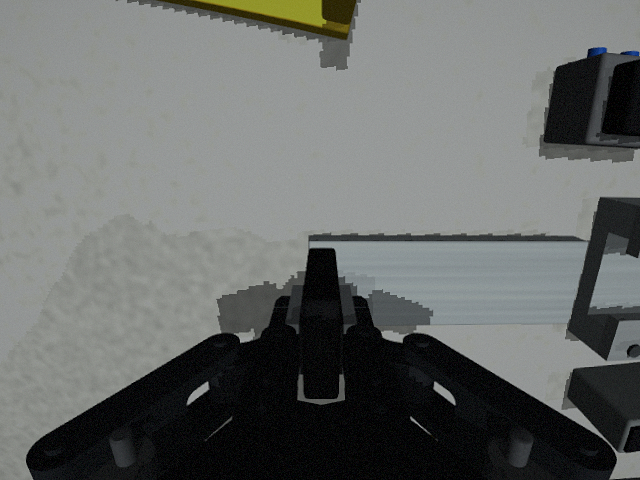

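View pics/side3.png

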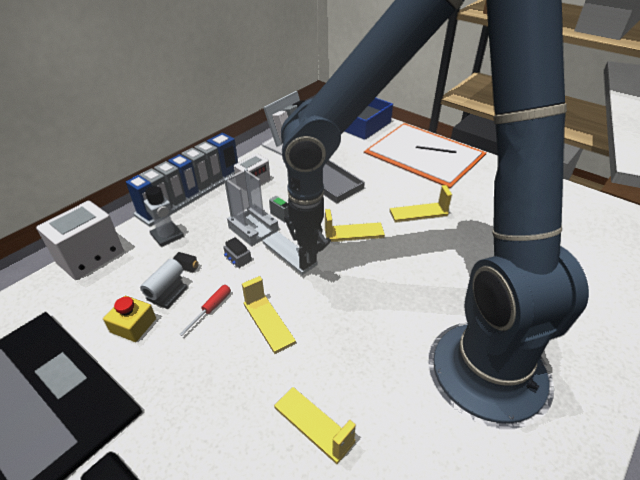

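Run:
```python
from m import *
n,a,W=load('w_p2'); p=a['p']; e=np.array([np.cos(np.radians(-6.95)),np.sin(np.radians(-6.95))]); nrm=np.array([-e[1],e[0]])
s=(W[...,:2]-p[:2])@e; t=(W[...,:2]-p[:2])@nrm
for lo,hi,nm in ((.015,.0275,'tongue'),(.030,.045,'guide')):
    m=(W[...,2]>lo)&(W[...,2]<hi)&(s>.03)&(s<.25)&(abs(t)<.045); print(nm,m.sum(),s[m].min(),s[m].max(),t[m].min(),t[m].max())
for k in (.03,.05,.07,.09,.11,.13,.15,.17): 
    m=(abs(s-k)<.003)&(t<.02)&(t>-.01)&(W[...,2]>-.01); print(k,np.median(W[m][:,2]) if m.any() else None)
```

```text
tongue 19148 0.03001379685444001 0.18603834135087907 -0.044983346744031434 0.04495251489640933
guide 1569 0.1632793761693592 0.1864275422072565 -0.044987428583368246 0.0384314343128434
0.03 0.10119460593805564
0.05 0.1313608223915318
0.07 0.024561058260079593
0.09 0.024800084377019846
0.11 0.024850498962459583
0.13 0.025084502995858987
0.15 None
0.17 0.012128465757807932
```

```bash
python3 - <<'E'
from h import *
s=sense(); p=s['position']
move_l([p[0],p[1],.26],feed=.15); st('up')
T=np.array([.656-.068*np.cos(np.radians(9.7)),-.2975+.068*np.sin(np.radians(9.7))])
move_l([*T,.26],Rz(-9.7),feed=.18); st('over'); 
move_l([*T,.08],feed=.12); sleep(.15); st('near'); grab('wrist','w_t1'); grab('side','side4')
E
python3 - <<'E'
from m import *
n,a,W=load('w_t1')
P,r=rect(W,(.5,.8,-.40,-.225),.016,.0275); print('tray',len(P),r)
p=a['p']; e=np.array([np.cos(np.radians(-9.7)),np.sin(np.radians(-9.7))]); s=(W[...,:2]-p[:2])@e; t=(W[...,:2]-p[:2])@np.array([-e[1],e[0]])
for k in (.07,.09,.11,.13): 
    m=(abs(s-k)<.003)&(t<.02)&(t>-.01)&(W[...,2]>-.01); print(k,np.median(W[m][:,2]) if m.any() else None)
E
```

```text
up 25.52 [0.4439 0.0262 0.2592] F [ 0.3 -0.6 -3. ] gap 0.0131
over 27.58 [ 0.5889 -0.285   0.2603] F [ 0.3 -0.5 -3.5] gap 0.013
near 29.38 [ 0.5893 -0.2862  0.0806] F [ 0.1  0.4 -3.7] gap 0.0129
tray 10125 ((656.1527709960938, -297.0046691894531), (110.71656799316406, 221.14276123046875), 80.1868896484375)
0.07 0.03541081885639072
0.09 0.035524287834036744
0.11 0.03573190096368026
0.13 0.035869738400248
```

View pics/w_t1.png

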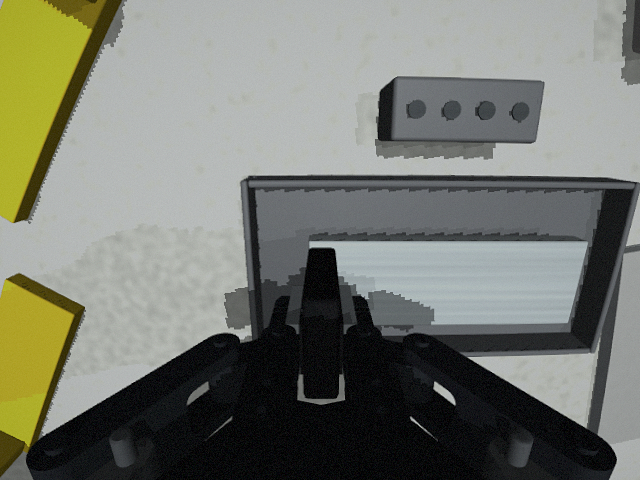

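View pics/side4.png

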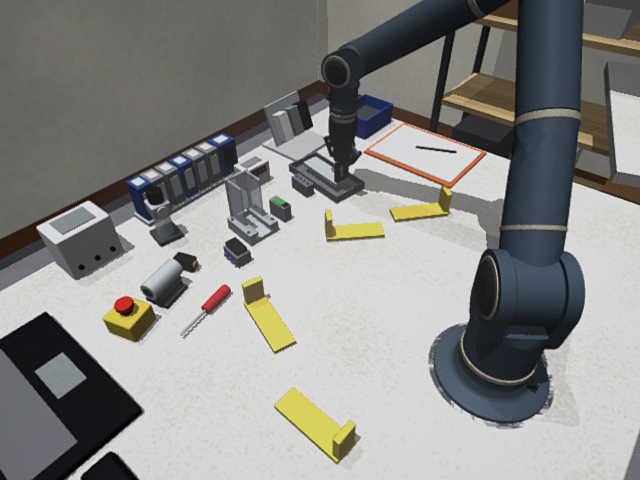

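Slide hangs level over the tray, in line with it. I'll set it down.

```bash
python3 - <<'E'
from h import *
p=np.array([.589,-.286])
print(move_l([*p,.058],feed=.03,until_force=4)); s=st('touch')
if s['position'][2]<.066:
    sleep(.1); st()
    command_gripper(.03,20); st('rel'); sleep(.1)
    move_l([*p,.2],feed=.12); sleep(.2); grab('wrist','w_end')
    movep([.5,-.45,.3],Rz(-20)); sleep(.2); grab('top','top3'); grab('side','side5'); st()
E
python3 - <<'E'
from m import *
n,a,W=load('w_end')
P,r=rect(W,(.55,.63,-.33,-.24),.06,.09); print('handle',r,np.median(P[:,2]))
m=((W[...,2]>.012)&(W[...,2]<.02)); m=cv2.erode(m.astype(np.uint8),np.ones((3,3))); k,l,s,c=cv2.connectedComponentsWithStats(m); i=1+np.argmax(s[1:,4]); Q=W[l==i]; print(cv2.minAreaRect((Q[:,:2]*1000).astype(np.float32)),Q[:,2].min(),Q[:,2].max(),np.median(Q[:,2]))
E
```

```text
True
touch 30.07 [ 0.5888 -0.286   0.0619] F [-0.1  0.   4.4] gap 0.0133
 30.18 [ 0.5888 -0.286   0.0619] F [ 1.2 -0.   6.5] gap 0.0131
rel 30.48 [ 0.5872 -0.2859  0.0601] F [-1.2  0.5 -0.2] gap 0.0301
 33.31 [ 0.5008 -0.4486  0.2995] F [ 0.7 -0.6 -0.1] gap 0.0301
handle ((587.9684448242188, -285.41046142578125), (44.07770538330078, 14.383062362670898), 80.24701690673828) 0.0758186795566202
((655.5916748046875, -296.7129211425781), (49.07133483886719, 148.17654418945312), 80.53397369384766) 0.013560158009800927 0.01863017022179897 0.016041398723449785
```

View pics/w_end.png

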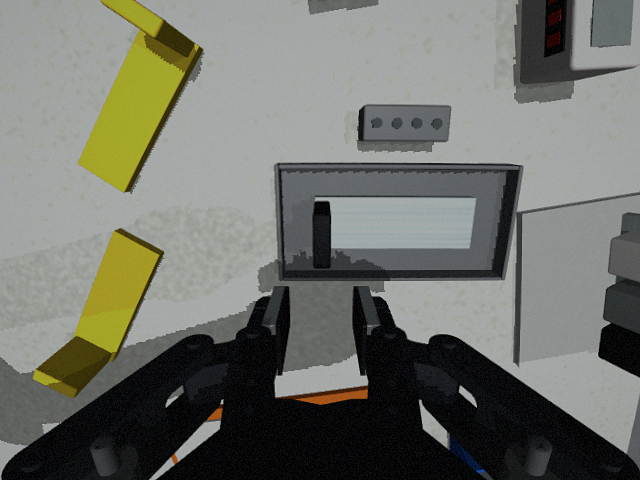

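View pics/top3.png

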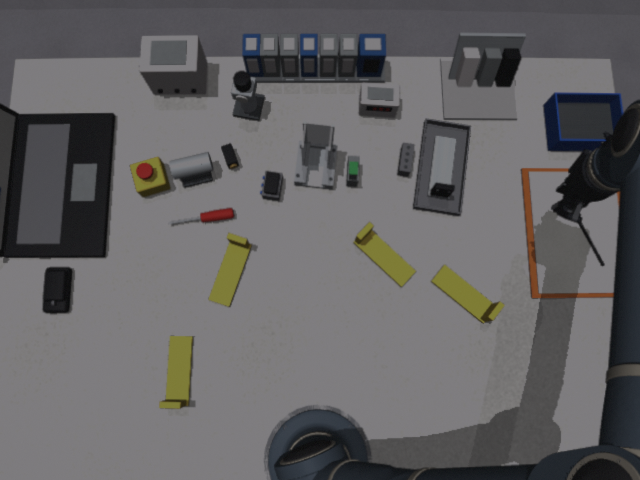

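The last pictures show the slide flat in the tray at (442,167) with its handle up, and the roller in the V-block at (192,170). The other things are at the same pixels as before.

```bash
python3 -c "
from rig import *
print(finish_job())"
```

```text
the job is handed in; nothing more can be done
None
```

The job is done and handed in at about 33 s of the 64 s allowed; no verdict was reported.

- **Roller:** I set it into the V-block by touch, stopping on a 5 N change. A check right after release showed it centred to within about 0.1 mm and lying along the groove (13.7°). Its measured top was 75 mm, where 73 mm was expected, and I put the difference down to depth noise. The final top view shows it still there.
- **Slide:** I drew it straight out along the guide's axis, with the wrist force under about 6 N. It was level and 20 mm clear of the mouth before I lifted it. Closing the gripper pressed it lightly onto the channel floor (about 6 N), so I raised it a little before and during the pull.
- **Tray:** The slide was set down on contact and lies flat, with the tongue top at 16 mm and the handle top at 76 mm. It is within about 1 mm and 0.5° of the tray's centre and axis.
- **Everything else:** By eye, the bystanders and yellow look-alikes are at the same pixels in the final top view as at the start. No check failed.

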